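# Latch the low feed box

## Robot

A 7-joint arm with a two-finger parallel gripper is mounted at the origin on the work surface. World frame = base frame: x ahead of the robot, y to its left, z up, the work surface at z = 0. Lengths are in mm, angles in rad, forces in N, time in s.
With the tool pointing down it reaches from about 350 to 900 mm from the base axis. Payload 7.2 kg.
Tool frame: the origin (TCP) lies midway between the tips of the shut fingers; the grasp point (between the pads) lies 19 mm behind it (arm.grasp_offset is the distance from the TCP to the grasp point, in mm); z points along the fingers, y is the direction in which the jaws open and shut (so a half turn about z gives the same grasp; the last joint's range is limited). The gripper opens to 85 mm and grips with 20 to 120 N. Pads are 22 mm wide; open, the fingers measure 114 mm over their backs; the gripper's body (76 mm by 85 mm) begins 54 mm behind the grasp point. The pads swing forward as they close: fully open they stand 13 mm farther back than shut.
Start: joints at [-1.24, 0.411, -0.013, 1.596, 0.006, 1.134, -0.082], TCP at [242.705, 575.954, 231.297] pointing down, gripper open.
Joint ranges: [-2.95, 2.95], [-0.29, 1.99], [-1.47, 1.44], [0.14, 2.54], [-1.03, 4.17], [0.13, 1.85], [-2.86, 2.86]. Speed limits (rad/s): [2.39, 2.39, 3.01, 3.01, 3.14, 3.14, 3.14].

## Interface

Orientations are given as a unit quaternion [w, x, y, z].
In Python, from cell import arm gives the robot as it stands. The module is installed in compiled form; this text tells all that it offers.
- The arm moves only by the tool apply_moves, never from a script. Its arguments are lists of equal length, an entry for each row: "hand": the opening, from -1 (shut) to 1 (fully open); "linear": the shift along the tool's x, y, z normalised to -1 to 1, where 1 is 200 mm, a list of three; "rotation": the turn, a rotation vector about the tool's x, y, z normalised to -1 to 1, where 1 is 180 degrees, a list of three. A call has 1 to 12 rows; each row is the pose to reach, as a shift and turn from the pose measured when the call began, along the tool's axes at that moment, turning the shorter way round; what a row does not reach only later rows make up. A row lasts 1/8 s, in which the tool goes at most 62.5 mm and 10.7 degrees, less where a joint would pass 70% of its speed; a pose out of reach is approached as far as the arm can. A call with a number of a shift or a turn outside -1 to 1 is refused whole. A call with a gripper value outside its range is refused whole. The fingers move at their own pace and stop on an object; "newtons" is the grip in N (left out, the last holds). Time passes only in rows, so rows that repeat a pose let the fingers close. It gives the time, the measured TCP pose, the force and the opening at its end, in the units of the state.
- arm.read_state(): the state, without advancing time (a new reading comes with each control period).
- arm.capture(name): name is "side" or "top"; returns (picture, depth): 400x640x3 uint8, blue, green, red; 400x640 float32, mm along the optical axis (not along the pixel's ray), 0 where there is no reading.
- arm.camera_model(name): a dict with "camera_matrix" (3x3 intrinsics, pixels), "rvec" (rotation vector, rad) and "tvec" (3), from world to camera coordinates, as OpenCV has them. Camera axes: x right, y down, z forward; pixel columns grow to the right and rows downward; lengths in mm; the calibration is good to about 2 mm. A picture is of the moment at which its call begins. camera_model takes no time and is no camera call.
- arm.finish_job(): hands the job in, once; it reports no verdict.
Trained networks look in the newest picture that a camera, given by its name, has taken for a name from the list of things; names that differ only in an ending like _2 or _b are one class to them, and where a whole thing is asked for, a point or a joint stands for the part that bears it (a point fixed in the world has none). Each returns a list of dicts, best first, with "score" (0 to 1); they miss things now and then, are a little off and sometimes report something else, mostly with a low value. They report only what shows in the picture. A call takes as long as a camera call.
- arm.silhouettes(target, camera): "pixels" (400x640 bool, what is visible of it) and "location" ([column, row] in pixels, amid what is visible of it).
The state is a dict: "time": time; "q": joint angles; "joint_vel": joint speeds; "joint_efforts": joint torques, N m; "eef_pos": TCP position; "eef_rot": TCP orientation; "force": force on the tool from outside, world axes, zero at the start; "torque": the same for the moment, N m; "finger_gap": opening from 0.0 (shut) to 1.0 (fully open).
Only numpy, scipy, OpenCV 4.12 (cv2) and the standard library are available. Lean on these libraries where they do the work, as an engineer would, in place of code of your own. Each camera call takes 0.05 s, during which the arm holds its last target.

## Task

The low one of the two white feed boxes is packed and its lid is on: fasten its draw latch. Swing the wire loop over so that its end bar drops behind the keeper, then press the lever down flat, past centre, so that the latch stays shut by itself with the lid drawn tight. Leave the latch of the taller box open, just as it stands.

Things in the scene. Friction and masses are not known exactly. Their poses are not given: they have to be found in the camera images.
- low_box_keeper (a point): Top-edge middle of the low box's keeper: dark steel tab on the near grey half-lid, 26 mm wide, 4 thick, 20 tall, 3 mm lip at the top on its -x side. z up; x level, from keeper to lever (away from the robot, yaw within 20 deg); y across. The lever's pivot (axis along y) is at x +65, z -6 mm from here. The lid slides on a stiff spring, 6 N/mm; the shut latch draws it about 5 mm to +x.
- low_box_loop_bar (a point): Middle of the loop's end bar: 6 mm round, 46 mm long, along y, 89 mm from the loop's hinge. The loop starts nearly upright, leaning 8 to 30 deg to the keeper's side; light friction holds it. Pushed over to -x (under 1 N), it drops of itself below 50 deg from level: the bar lands on the lid, 14 to 28 mm to -x of the keeper point. The lip catches it as the lever is pressed.
- low_box_loop_hinge (a point): Middle of the hinge (axis along y) by which the steel wire loop, 40 mm wide, hangs on the low box's lever. It lies 25 mm from the lever's pivot, 12 deg off the pivot-to-tip line: on the +x side of the upright lever, below the flat one. Box: white, 250 x 130 mm, 70 mm high, fixed to the table, left or right of the tall one.
- low_box_lever_tip (a point): Near the free end of the low box's lever, 70 mm from its pivot, 2 mm short of its end, mid-plane. Steel plate 5 mm thick, 20 wide, 30 at the tip. It starts within 15 deg of upright, held by friction (1.5 N at the tip), and swings down to +x onto a stop: flat, mid-plane 14 mm above the box top. With the loop hooked the last 40 deg take about 5 N at the tip; it snaps over just before flat.
- tall_box_loop_bar (a point): Middle of the loop's end bar on the tall box: the same white box and latch, but 120 mm high, its upright loop reaching 250 mm above the table. Its latch is open too and is to be left alone.

How it is judged:
By the outcome, as a careful person would: the job done as asked, in the order asked, and still so for the second after the job is handed in, with the robot touching nothing.
It also fails if it takes over 48 s, if anything falls off the work surface, if the arm or the gripper's body presses on something with over 40 N, if the wrist force passes 120 N, or if a joint passes its speed limit or range.

## Working session

There is one attempt and no reset: what is moved stays moved. The work goes in short steps, Python scripts to look and compute and a tool call to move; the robot and the scene stay as the last step left them, time stands still between calls to the robot, and variables do not carry over. Pictures are saved under pics/ and viewed, and the job is handed in when it is done.

Besides the shell and the picture viewer there is one more tool, called after "Call:" by a JSON object that holds its "method" and its "body", one argument or row to a line. apply_moves: Moves the arm, as the interface text tells. Scaled input: -1 to 1 covers 200 mm each way for a shift and 180 degrees each way for a turn. Its arguments: {"type":"object","properties":{"hand":{"type":"array","items":{"type":"number"}},"linear":{"type":"array","items":{"type":"array","items":{"type":"number","minimum":-1,"maximum":1}}},"rotation":{"type":"array","items":{"type":"array","items":{"type":"number","minimum":-1,"maximum":1}}},"newtons":{"type":"number"}},"required":["hand","linear","rotation"]}

```bash
mkdir -p pics; cat > h.py <<'E'
import numpy as np, cv2
from cell import arm
def cam(n):
    m=arm.camera_model(n);K=np.array(m["camera_matrix"],float);R=cv2.Rodrigues(np.array(m["rvec"],float))[0];t=np.array(m["tvec"],float).reshape(3);return K,R,t
def w(n,u,v,d):
    K,R,t=cam(n);p=np.linalg.inv(K)@np.array([u,v,1.])*d;return R.T@(p-t)
def cloud(n,depth):
    K,R,t=cam(n);v,u=np.mgrid[:400,:640];P=np.stack([u*depth,v*depth,depth],-1)@np.linalg.inv(K).T
    return (P-t)@R
def proj(n,p):
    K,R,t=cam(n);c=R@np.array(p)+t;q=K@c;return q[:2]/q[2]
E
python3 - <<'E'
from h import *
s=arm.read_state();print(s)
for n in("side","top"):
    im,d=arm.capture(n);cv2.imwrite(f"pics/{n}0.png",im);np.save(f"{n}0.npy",d)
    K,R,t=cam(n);print(n,"cam at",-R.T@t,"axis",R[2],K[0,0])
    C=cloud(n,d)
    for k in["low_box_keeper","low_box_loop_bar","low_box_loop_hinge","low_box_lever_tip","tall_box_loop_bar"]:
        for r in arm.silhouettes(k,n)[:2]:
            m=r["pixels"]&(d>0);u,v=r["location"];
            print(n,k,round(r["score"],2),np.round(r["location"]),r["pixels"].sum(),np.round(np.median(C[m],0)) if m.any() else None)
E
```

```text
{'time': 0.0, 'q': array([-1.24021253,  0.41190758, -0.01269927,  1.59706673,  0.00557864,
        1.13431227, -0.08218361]), 'joint_vel': array([-0.0006051 , -0.00204822, -0.00105772,  0.00060111, -0.00021968,
       -0.00118848, -0.00047041]), 'joint_efforts': array([ 2.04314019e-04, -6.00616479e+01,  6.81916494e-01, -2.99420071e+01,
        1.38048417e-02,  1.03298994e-02, -2.10840523e-05]), 'eef_pos': array([242.52727269, 575.46875863, 230.43907517]), 'eef_rot': array([-1.13070570e-04,  1.98063244e-01,  9.80188892e-01, -8.21554647e-04]), 'force': array([-0.40653187, -0.12868609, -0.65508952]), 'torque': array([-0.02334092, -0.01622091,  0.00280393]), 'finger_gap': 0.9987626322557634}
side cam at [ 367.36582332 -527.41954433  675.27320933] axis [ 0.29229392  0.69446921 -0.65747759] 397.5993922596164
side low_box_keeper 0.73 [242. 208.] 1616 [459. 133.  70.]
side low_box_loop_bar 0.57 [274. 162.] 205 [546. 149. 154.]
side low_box_loop_hinge 0.48 [272. 160.] 170 [545. 140. 157.]
side tall_box_loop_bar 0.62 [349. 251.] 219 [ 549. -204.  239.]
top cam at [464.59606119  -7.22369542 781.58795693] axis [ 0.19203708 -0.02204022 -0.98114015] 400.8561366280821
top low_box_keeper 0.65 [223. 287.] 3862 [460. 144.  71.]
top low_box_loop_bar 0.73 [199. 231.] 222 [538. 153. 196.]
top low_box_loop_hinge 0.62 [206. 228.] 231 [538. 152. 196.]
top low_box_lever_tip 0.77 [205. 229.] 341 [547. 155. 157.]
top tall_box_loop_bar 0.57 [434. 218.] 239 [ 551. -180.  246.]
```

```bash
python3 - <<'E'
from h import *
for n,(x,y) in(("side",(180,110)),("top",(120,170))):
    im=cv2.imread(f"pics/{n}0.png");c=im[y:y+150,x:x+190];cv2.imwrite(f"pics/{n}0c.png",cv2.resize(c,None,fx=4,fy=4,interpolation=cv2.INTER_CUBIC))
E
```

```text
(no output)
```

View pics/side0.png

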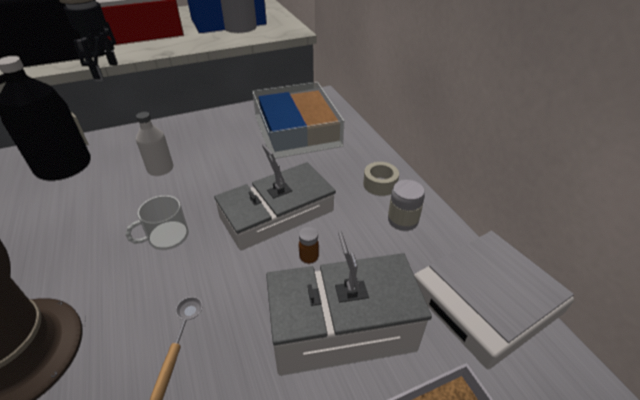

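View pics/top0.png

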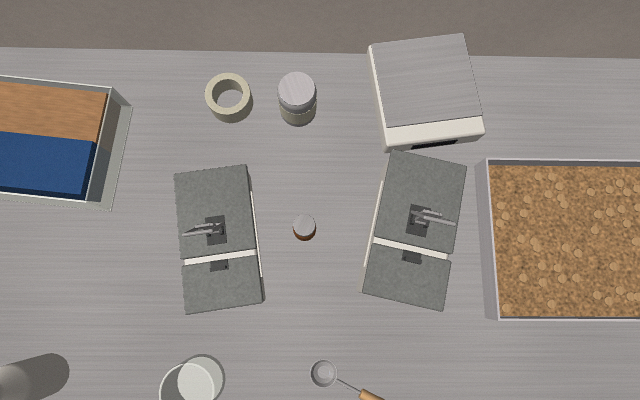

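View pics/side0c.png

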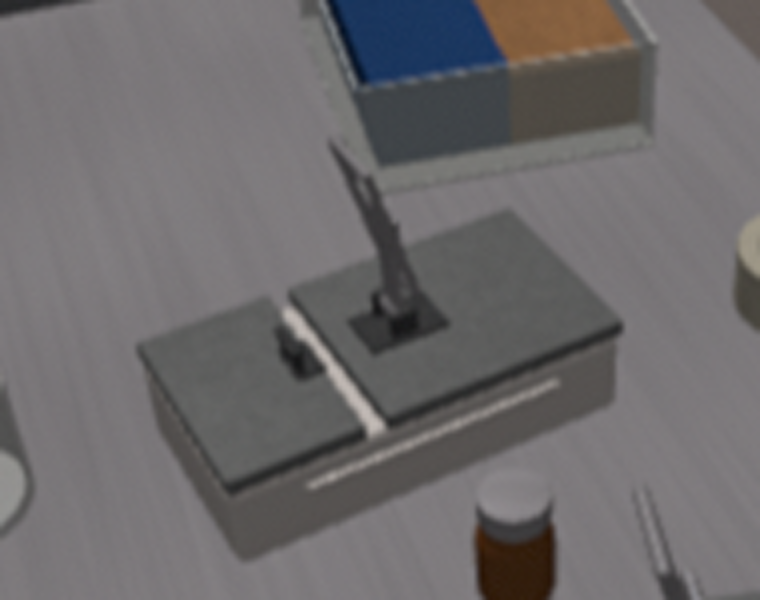

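View pics/top0c.png

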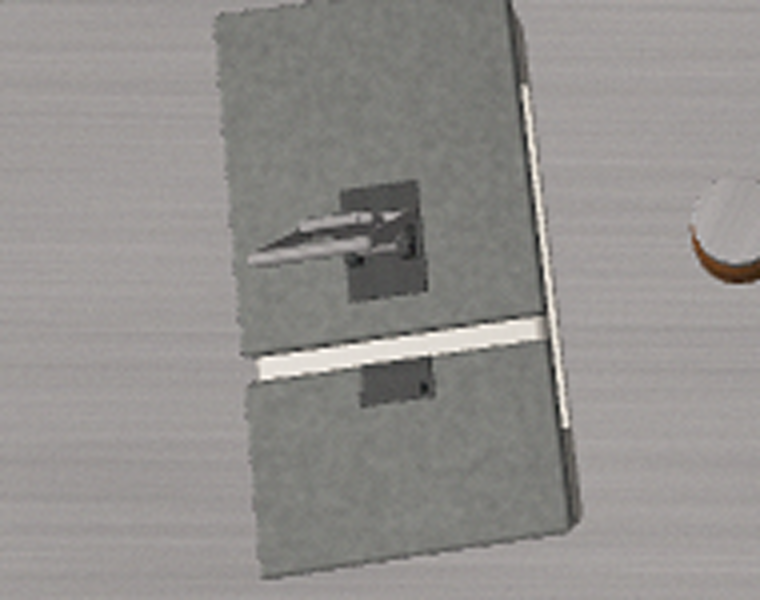

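```bash
python3 - <<'E'
from h import *
for n in("top","side"):
    d=np.load(f"{n}0.npy");C=cloud(n,d)
    m=(d>0)&(abs(C[...,2]-70)<12)&(C[...,0]>360)&(C[...,0]<680)&(C[...,1]>50)&(C[...,1]<250)
    P=C[m];r=cv2.minAreaRect(P[:,:2].astype(np.float32));print(n,r,np.median(P[:,2]),m.sum())
    m=(d>0)&(C[...,2]>84)&(C[...,0]>400)&(C[...,0]<620)&(C[...,1]>60)&(C[...,1]<240)&(C[...,2]<200)
    P=C[m];print(m.sum())
    yaw=np.radians(7)
    # white gap + others
    v,u=np.nonzero(m)
    for z in range(80,200,8):
        k=(P[:,2]>=z)&(P[:,2]<z+8)
        if k.any():print(z,k.sum(),np.round(P[k].mean(0)),np.round(P[k].min(0)),np.round(P[k].max(0)))
    for r in arm.silhouettes("low_box_keeper",n)[:1] if 0 else []:pass
E
```

```text
top ((543.4228515625, 157.62979125976562), (252.1594696044922, 134.51498413085938), 8.897473335266113) 70.50500527385003 10128
445
80 26 [542. 153.  87.] [483. 136.  85.] [557. 168.  88.]
88 99 [507. 150.  90.] [482. 135.  88.] [555. 171.  95.]
96 2 [552. 149.  99.] [552. 149.  96.] [552. 150. 102.]
104 10 [560. 146. 111.] [557. 138. 109.] [563. 153. 112.]
112 7 [558. 146. 115.] [549. 137. 112.] [562. 177. 120.]
120 7 [552. 151. 126.] [548. 136. 125.] [559. 165. 128.]
128 13 [550. 157. 132.] [546. 136. 128.] [558. 177. 136.]
136 23 [550. 154. 140.] [545. 136. 136.] [555. 180. 143.]
144 29 [549. 157. 148.] [544. 135. 144.] [555. 177. 152.]
152 71 [550. 158. 156.] [541. 135. 152.] [554. 179. 160.]
160 7 [544. 152. 165.] [540. 135. 161.] [549. 176. 168.]
168 8 [543. 156. 171.] [539. 135. 168.] [548. 177. 174.]
176 9 [542. 149. 179.] [538. 134. 176.] [545. 178. 183.]
184 5 [540. 143. 188.] [535. 134. 184.] [543. 175. 191.]
192 129 [534. 156. 197.] [529. 134. 192.] [542. 178. 200.]
side ((543.2762451171875, 155.60662841796875), (251.64437866210938, 136.61839294433594), 8.840149879455566) 
[... 192 characters left out ...]
03.]
104 21 [553. 151. 109.] [548. 136. 106.] [562. 178. 112.]
112 19 [554. 149. 116.] [549. 135. 113.] [562. 177. 120.]
120 21 [551. 153. 123.] [548. 136. 120.] [557. 176. 127.]
128 28 [550. 155. 131.] [545. 135. 128.] [558. 179. 136.]
136 25 [549. 156. 140.] [543. 135. 136.] [555. 177. 144.]
144 20 [548. 157. 148.] [541. 135. 145.] [555. 177. 151.]
152 23 [548. 153. 155.] [540. 135. 153.] [556. 176. 159.]
160 16 [542. 155. 164.] [536. 134. 160.] [548. 176. 168.]
168 17 [540. 158. 172.] [534. 133. 168.] [546. 177. 175.]
176 13 [540. 147. 180.] [532. 133. 176.] [545. 174. 183.]
184 11 [537. 141. 188.] [532. 132. 184.] [541. 177. 192.]
192 44 [534. 152. 196.] [529. 131. 192.] [541. 176. 199.]
```

```bash
python3 - <<'E'
from h import *
c,s=np.cos(np.radians(8.87)),np.sin(np.radians(8.87))
B=np.array([[c,s],[-s,c]])
O=np.array([543.3,156.6])
for n in("top","side"):
    d=np.load(f"{n}0.npy");C=cloud(n,d)
    P=C[(d>0)&(C[...,2]>80)&(abs(C[...,0]-500)<110)&(abs(C[...,1]-150)<80)&(C[...,2]<205)]
    L=np.c_[(P[:,:2]-O)@B.T,P[:,2]]
    for nm,k in(("keeper",(L[:,0]<-20)),("keepertop",(L[:,0]<-20)&(L[:,2]>87)),("bar",L[:,2]>193),("lev",(L[:,2]>152)&(L[:,2]<160)),("lev",(L[:,2]>140)&(L[:,2]<150)&(abs(L[:,1])<9))):
        q=L[k];print(n,nm,k.sum(),np.round(q.mean(0),1),np.round(np.percentile(q,[2,98],axis=0),1))
E
```

```text
top keeper 70 [-57.5   0.2  90.4] [[-60.8 -12.   87.9]
 [-54.   13.1  92.6]]
top keepertop 69 [-57.5   0.3  90.4] [[-60.8 -12.   88. ]
 [-54.   13.1  92.6]]
top bar 129 [ -9.    0.4 197.3] [[-11.8 -21.2 194.2]
 [ -6.   21.7 199.8]]
top lev 71 [  7.    0.3 155.9] [[  0.5 -21.6 152.9]
 [ 10.3  18.8 159.3]]
top lev 12 [  5.7   0.4 145.1] [[  5.4  -7.2 140.6]
 [  6.    8.  149.5]]
side keeper 36 [-57.6  -2.4  88.4] [[-60.9 -13.5  81.1]
 [-54.   13.1  92.1]]
side keepertop 29 [-57.8  -0.8  89.7] [[-60.9 -13.5  88.2]
 [-53.9  13.3  92.2]]
side bar 42 [ -9.7  -2.  196.2] [[-12.  -23.  193.9]
 [ -6.9  20.3 198.6]]
side lev 23 [  3.7  -4.7 155.3] [[ -1.5 -22.5 152.9]
 [ 10.2  19.2 158.9]]
side lev 5 [  5.8   5.5 144.5] [[  5.5  -0.2 142.5]
 [  6.5   8.8 147.8]]
```

```bash
cat >> h.py <<'E'
from scipy.spatial.transform import Rotation as Ro
YAW=8.87
O=np.array([543.3,156.6])
def loc2w(p):
    c,s=np.cos(np.radians(YAW)),np.sin(np.radians(YAW))
    return np.array([O[0]+c*p[0]-s*p[1],O[1]+s*p[0]+c*p[1],p[2]])
def w2loc(p):
    c,s=np.cos(np.radians(YAW)),np.sin(np.radians(YAW));d=np.array(p[:2])-O
    return np.array([c*d[0]+s*d[1],-s*d[0]+c*d[1],p[2]])
def row(p,tilt=0):
    st=arm.read_state();q=st["eef_rot"];R=Ro.from_quat([q[1],q[2],q[3],q[0]])
    T=Ro.from_euler("z",YAW+180,degrees=True)*Ro.from_matrix(np.diag([1.,-1,-1]))
    return np.round(R.inv().apply(loc2w(p)-st["eef_pos"])/200,3).tolist(),np.round((R.inv()*T).as_rotvec()/np.pi,3).tolist()
def where():
    st=arm.read_state();return st["time"],np.round(w2loc(st["eef_pos"]),1),np.round(st["force"],1),st["finger_gap"]
E
python3 - <<'E'
from h import *
for n in("top","side"):
    d=np.load(f"{n}0.npy");C=cloud(n,d)
    P=C[(d>0)&(C[...,2]>150)&(C[...,0]>100)&(C[...,1]>-100)&(C[...,0]<800)]
    g,c=np.unique(np.round(P/50)[:,:2]*50,axis=0,return_counts=True)
    print(n,[(a.tolist(),int(k)) for a,k in zip(g,c) if k>3])
print(where(),arm.read_state()["eef_rot"])
for p in((26,0,240),(26,0,172)):print(loc2w(p),row(p))
E
```

```text
top [([550.0, 150.0], 216), ([550.0, 200.0], 21)]
side [([100.0, 500.0], 4), ([100.0, 550.0], 415), ([100.0, 600.0], 75), ([100.0, 1100.0], 220), ([100.0, 1150.0], 119), ([150.0, 1100.0], 36), ([150.0, 1150.0], 15), ([200.0, 500.0], 288), ([200.0, 550.0], 302), ([200.0, 1250.0], 6), ([250.0, 500.0], 162), ([250.0, 550.0], 1201), ([250.0, 600.0], 349), ([250.0, 650.0], 34), ([250.0, 1250.0], 375), ([300.0, 450.0], 149), ([300.0, 550.0], 64), ([300.0, 600.0], 21), ([300.0, 650.0], 56), ([300.0, 1250.0], 376), ([350.0, 1250.0], 345), ([400.0, 1250.0], 318), ([450.0, 1250.0], 288), ([500.0, 1250.0], 131), ([550.0, 150.0], 115), ([550.0, 200.0], 14), ([550.0, 1250.0], 85), ([550.0, 1300.0], 19), ([550.0, 1350.0], 12), ([550.0, 1400.0], 9), ([600.0, 1250.0], 205), ([650.0, 1200.0], 10), ([650.0, 1250.0], 191), ([700.0, 1200.0], 236), ([750.0, 1150.0], 10), ([750.0, 1200.0], 182), ([800.0, 1200.0], 61)]
(0.6, array([-232.3,  460.7,  231.3]), array([-0.7, -0.7,  0.2]), 0.9981933038371771) [1.39539882e-05 1.98077146e-01 9.80186432e-01 4.62888439e-05]
[568.98905915 160.60901983 240.        ] ([-2.31, -1.28, -0.043], [0.0, 0.0, -0.176])
[568.98905915 160.60901983 172.        ] ([-2.31, -1.28, 0.297], [0.0, 0.0, -0.176])
```

Call:
{"method": "apply_moves", "body": {
  "hand": [-1,-1,-1,-1,-1,-1],
  "linear": [
    [-0.2,-0.11,-0.08],
    [-0.4,-0.22,-0.1],
    [-0.6,-0.33,-0.1],
    [-0.8,-0.44,-0.1],
    [-1,-0.55,-0.1],
    [-1,-0.55,-0.1]
  ],
  "rotation": [
    [0,0,-0.05],
    [0,0,-0.09],
    [0,0,-0.13],
    [0,0,-0.176],
    [0,0,-0.176],
    [0,0,-0.176]
  ]
}}

```text
time: 1.35
eef_pos: [387.5, 393.4, 251.6]
eef_rot: [0.001, -0.074, 0.997, -0.001]
force: [-0.2, 0.7, -0.6]
finger_gap: 0.0
```

```bash
python3 - <<'E'
from h import *
print(where(),row((26,0,240)))
E
```

```text
(1.35, array([-117.5,  258. ,  251.6]), array([-0.2,  0.7, -0.6]), 0.0002873805023647195) ([-0.727, -1.284, 0.061], [-0.0, 0.0, -0.002])
```

Call:
{"method": "apply_moves", "body": {
  "hand": [-1,-1,-1,-1,-1,-1],
  "linear": [
    [-0.15,-0.2,0],
    [-0.3,-0.4,0],
    [-0.5,-0.6,0],
    [-0.65,-0.8,0.03],
    [-0.727,-1,0.06],
    [-0.727,-1,0.06]
  ],
  "rotation": [
    [0,0,0],
    [0,0,0],
    [0,0,0],
    [0,0,0],
    [0,0,0],
    [0,0,0]
  ]
}}

```text
time: 2.1
eef_pos: [562.1, 213.4, 239.4]
eef_rot: [0.001, -0.071, 0.997, -0.002]
force: [-1.4, -0.0, 0.3]
finger_gap: -0.001
```

```bash
python3 - <<'E'
from h import *
print(where(),row((26,0,240)),row((26,0,172)))
E
```

```text
(2.1, array([ 27.3,  53.2, 239.4]), array([-1.4, -0. ,  0.3]), -0.0008789466437594504) ([0.003, -0.266, -0.002], [-0.001, 0.0, -0.004]) ([0.003, -0.265, 0.338], [-0.001, 0.0, -0.004])
```

Call:
{"method": "apply_moves", "body": {
  "hand": [-1,-1,-1,-1,-1,-1],
  "linear": [
    [-0.01,-0.15,0],
    [-0.01,-0.265,0],
    [-0.01,-0.265,0.1],
    [-0.01,-0.265,0.2],
    [-0.01,-0.265,0.33],
    [-0.01,-0.265,0.33]
  ],
  "rotation": [
    [0,0,0],
    [0,0,0],
    [0,0,0],
    [0,0,0],
    [0,0,0],
    [0,0,0]
  ]
}}

```text
time: 2.85
eef_pos: [569.9, 162.6, 171.9]
eef_rot: [-0.001, -0.072, 0.997, -0.002]
force: [0.2, -0.6, -0.8]
finger_gap: -0.002
```

```bash
cat > look.py <<'E'
import sys
from h import *
k=sys.argv[1];out=[]
for n,(x,y) in(("side",(180,90)),("top",(120,150))):
    im,d=arm.capture(n);np.save(f"{n}{k}.npy",d);cv2.imwrite(f"pics/{n}{k}f.png",im)
    out.append(cv2.resize(im[y:y+170,x:x+160],None,fx=2.5,fy=2.5,interpolation=cv2.INTER_CUBIC))
cv2.imwrite(f"pics/{k}.png",np.hstack(out))
print(where())
E
python3 look.py a
```

```text
(2.95, array([ 28.8,   1.3, 174.2]), array([-0.2, -0.1, -0.1]), -0.001628311216421792)
```

View pics/a.png

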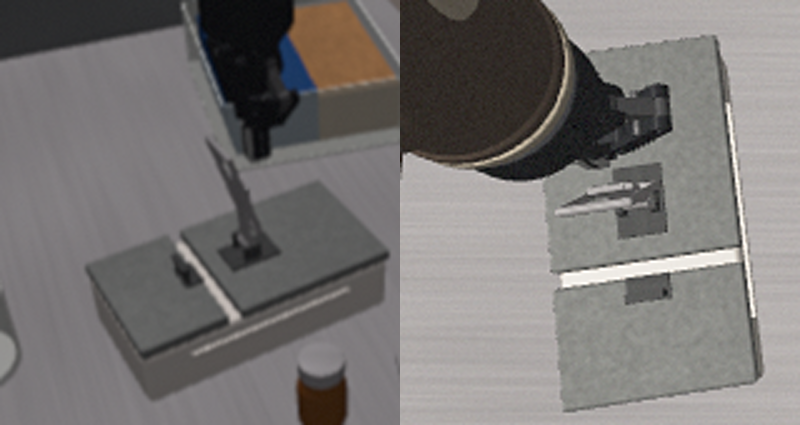

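Call:
{"method": "apply_moves", "body": {
  "hand": [-1,-1,-1,-1,-1,-1,-1],
  "linear": [
    [0.06,0,0.025],
    [0.13,0,0.03],
    [0.2,0,0.03],
    [0.26,0,0.03],
    [0.32,0,0.03],
    [0.36,0,0.03],
    [0.36,0,0.03]
  ],
  "rotation": [
    [0,0,0],
    [0,0,0],
    [0,0,0],
    [0,0,0],
    [0,0,0],
    [0,0,0],
    [0,0,0]
  ]
}}

```text
time: 3.82
eef_pos: [499.9, 152.0, 168.3]
eef_rot: [0.001, -0.072, 0.997, -0.001]
force: [0.4, -0.5, 0.6]
finger_gap: -0.002
```

```bash
python3 look.py b
```

```text
(3.925, array([-42.8,   2.2, 168.3]), array([-0. , -0.1, -0.1]), -0.0020787717125375104)
```

View pics/b.png

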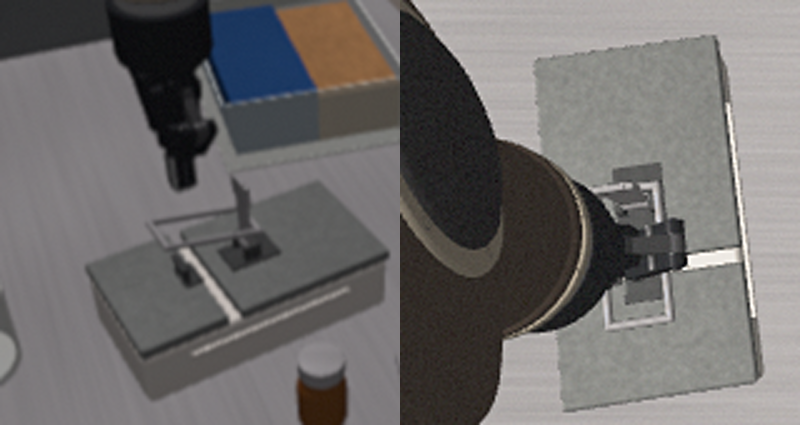

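Call:
{"method": "apply_moves", "body": {
  "hand": [-1,-1,-1,-1],
  "linear": [
    [0,0.01,0],
    [-0.05,0.01,0.05],
    [-0.085,0.01,0.1],
    [-0.085,0.01,0.1]
  ],
  "rotation": [
    [0,0,0],
    [0,0,0],
    [0,0,0],
    [0,0,0]
  ]
}}

```text
time: 4.42
eef_pos: [517.2, 156.2, 146.8]
eef_rot: [-0.0, -0.071, 0.997, -0.002]
force: [0.4, -0.5, 0.7]
finger_gap: 0.002
```

```bash
python3 look.py c; python3 - <<'E'
from h import *
for n in("side","top"):
    d=np.load(f"{n}c.npy");C=cloud(n,d);P=C[d>0]
    L=np.array([P[:,0]-O[0],P[:,1]-O[1]]).T
    c,s=np.cos(np.radians(YAW)),np.sin(np.radians(YAW));L=np.c_[L@np.array([[c,-s],[s,c]]),P[:,2]]
    L=L[(abs(L[:,1])<27)&(L[:,0]>-110)&(L[:,0]<40)&(L[:,2]>76)&(L[:,2]<175)]
    for x in range(-110,40,8):
        k=(L[:,0]>=x)&(L[:,0]<x+8)
        if k.sum()>2:print(n,x,k.sum(),np.round(np.percentile(L[k],[5,50,95],axis=0)[:,1:].ravel()))
E
```

```text
(4.525, array([-25.9,   3.8, 147.8]), array([-0.7,  0.2,  1. ]), 0.002088174300137172)
side -70 17 [-22.  76.  -8.  77.  20.  79.]
side -62 51 [-23.  77.  -5.  88.  17.  91.]
side -54 19 [-23.  79. -18.  84.  19.  89.]
side -46 22 [-23.  82.   1.  86.  20.  89.]
side -38 78 [-21.  87.  -4. 159.  19. 173.]
side -30 54 [-23.  91. -10. 157.  19. 174.]
side -22 39 [-22.  93.  -9.  99.  19. 172.]
side -14 20 [-23.  96.  16. 100.  22. 103.]
side -6 30 [-23.  78.  -8. 102.  19. 107.]
side 2 182 [-18.  83.  -5. 117.  15. 155.]
side 10 44 [-23.  77. -13. 109.  -2. 125.]
top -70 55 [-20.  76.   7.  77.  22.  79.]
top -62 99 [-20.  78.  -1.  90.  21.  92.]
top -54 38 [-21.  81. -12.  84.  23.  89.]
top -46 35 [-22.  84.  18.  87.  23.  90.]
top -38 48 [-21.  88.  -3.  92.  22. 165.]
top -30 11 [-22.  93. -20.  95. -18.  96.]
top 2 68 [-20.  97.  -9. 141.  -5. 157.]
top 10 43 [-21.  89. -13. 110.  -6. 114.]
```

View pics/c.png

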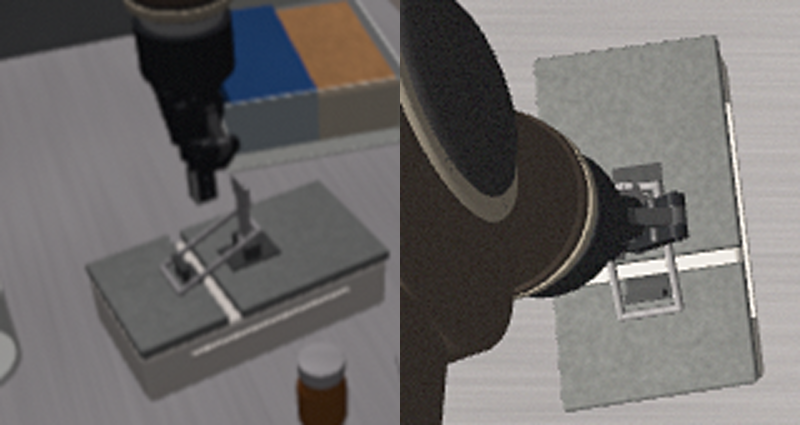

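Call:
{"method": "apply_moves", "body": {
  "hand": [-1,-1,-1,-1,-1,-1,-1,-1,-1],
  "linear": [
    [-0.06,-0.018,0.01],
    [-0.1,-0.018,0.01],
    [-0.14,-0.018,0.012],
    [-0.185,-0.018,0.017],
    [-0.225,-0.018,0.028],
    [-0.262,-0.018,0.044],
    [-0.295,-0.018,0.066],
    [-0.328,-0.018,0.091],
    [-0.328,-0.018,0.091]
  ],
  "rotation": [
    [0,0,0],
    [0,0,0],
    [0,0,0],
    [0,0,0],
    [0,0,0],
    [0,0,0],
    [0,0,0],
    [0,0,0],
    [0,0,0]
  ]
}}

```text
time: 5.65
eef_pos: [583.3, 162.3, 129.3]
eef_rot: [0.001, -0.071, 0.997, -0.001]
force: [-0.5, -0.4, 1.5]
finger_gap: -0.002
```

```bash
python3 look.py d
```

```text
(5.75, array([ 39.9,  -0.5, 129.5]), array([-1.1,  0.6,  1.5]), 0.00358026999371912)
```

View pics/d.png

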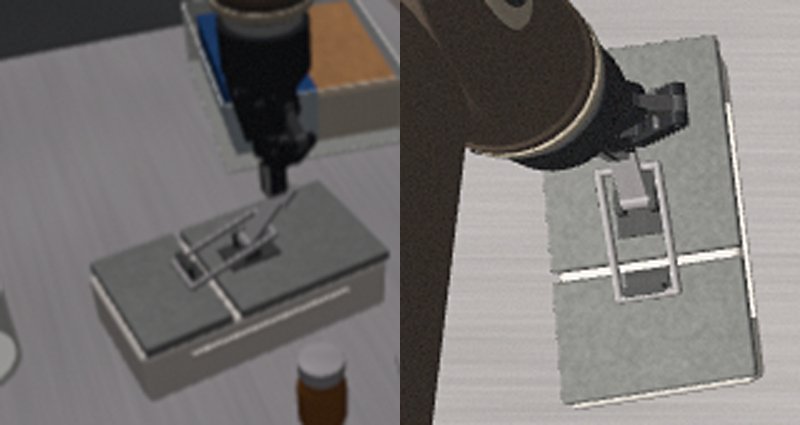

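Call:
{"method": "apply_moves", "body": {
  "hand": [-1,-1,-1,-1,-1,-1,-1,-1,-1],
  "linear": [
    [-0.025,0,0.03],
    [-0.05,0,0.062],
    [-0.067,0,0.1],
    [-0.082,0,0.137],
    [-0.09,0,0.175],
    [-0.095,0,0.205],
    [-0.095,0,0.225],
    [-0.095,0,0.235],
    [-0.095,0,0.235]
  ],
  "rotation": [
    [0,0,0],
    [0,0,0],
    [0,0,0],
    [0,0,0],
    [0,0,0],
    [0,0,0],
    [0,0,0],
    [0,0,0],
    [0,0,0]
  ]
}}

```text
time: 6.88
eef_pos: [601.4, 164.7, 86.3]
eef_rot: [0.001, -0.071, 0.997, -0.001]
force: [-13.9, -3.7, 34.2]
finger_gap: 0.001
```

```bash
python3 look.py e
```

```text
(6.975, array([58.6, -1. , 86.3]), array([-13.3,  -3.4,  33.7]), 0.0029681484738028783)
```

View pics/e.png

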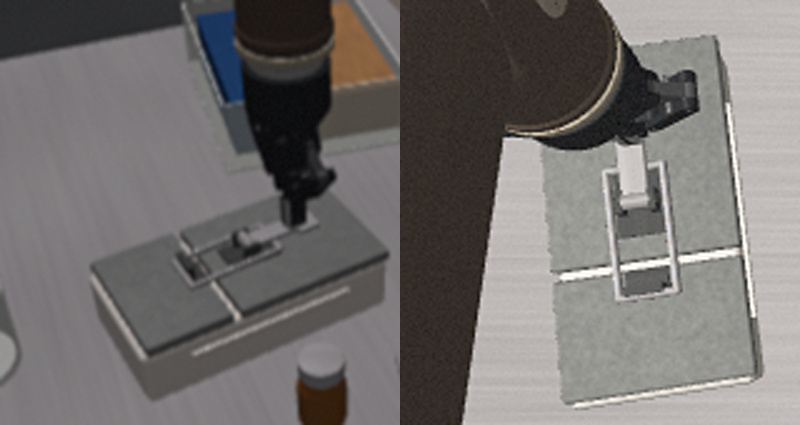

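Flat on the stop (86.3 mm, as expected at 86.5). Lifting straight off.

Call:
{"method": "apply_moves", "body": {
  "hand": [-1,-1,-1,-1,-1,-1,-1,-1],
  "linear": [
    [0,0,-0.03],
    [0,0,-0.15],
    [0,0,-0.4],
    [0,0,-0.65],
    [0,0.2,-0.8],
    [0,0.5,-0.8],
    [0,0.8,-0.8],
    [0,0.8,-0.8]
  ],
  "rotation": [
    [0,0,0],
    [0,0,0],
    [0,0,0],
    [0,0,0],
    [0,0,0],
    [0,0,0],
    [0,0,0],
    [0,0,0]
  ]
}}

```text
time: 7.98
eef_pos: [575.2, 330.3, 244.9]
eef_rot: [-0.0, -0.076, 0.997, 0.0]
force: [-0.7, -0.4, 0.5]
finger_gap: 0.001
```

```bash
python3 look.py f; python3 - <<'E'
from h import *
for n in("side","top"):
    d=np.load(f"{n}f.npy");C=cloud(n,d);P=C[d>0]
    L=np.array([P[:,0]-O[0],P[:,1]-O[1]]).T
    c,s=np.cos(np.radians(YAW)),np.sin(np.radians(YAW));L=np.c_[L@np.array([[c,-s],[s,c]]),P[:,2]]
    L=L[(abs(L[:,1])<27)&(L[:,0]>-110)&(L[:,0]<100)&(L[:,2]>75)&(L[:,2]<175)]
    for x in range(-110,100,10):
        k=(L[:,0]>=x)&(L[:,0]<x+10)
        if k.sum()>2:print(n,x,k.sum(),np.round(np.percentile(L[k],[5,50,95],axis=0)[:,1:].ravel()))
E
```

```text
(8.075, array([ 59.9, 159.8, 245.2]), array([ 0.7, -0.3, -0.3]), -0.004806863567393594)
side -60 69 [-21.  75.  -4.  78.  17.  90.]
side -50 19 [-25.  75. -18.  77.  19.  90.]
side -40 17 [-23.  76.  16.  77.  22.  78.]
side -30 19 [-22.  76. -17.  77.  21.  79.]
side -20 20 [-24.  77.  -1.  78.  21.  79.]
side -10 21 [-23.  76. -19.  79.  21.  80.]
side 0 74 [-22.  76.  -8.  84.  16.  89.]
side 10 51 [-22.  77.  -9.  86.  10.  90.]
side 20 42 [-23.  79.  -3.  85.  20.  87.]
side 30 46 [-21.  78.  -6.  84.  19.  88.]
side 40 24 [-9. 83. -4. 86.  7. 87.]
side 50 33 [-10.  82.  -1.  86.  12.  88.]
side 60 37 [-15.  83.  -4.  86.  11.  88.]
side 70 35 [-14.  84.  -3.  86.  12.  88.]
top -60 133 [-20.  75.  -1.  78.  21.  92.]
top -50 59 [-21.  75.   1.  77.  23.  91.]
top -40 43 [-21.  75.  -8.  78.  22.  80.]
top -30 42 [-22.  76.  18.  78.  23.  80.]
top -20 48 [-21.  75.  -4.  79.  23.  82.]
top -10 50 [-21.  75.   2.  79.  22.  82.]
top 0 138 [-20.  77.   0.  87.  21.  91.]
top 10 131 [-20.  79.   1.  87.  22.  91.]
top 20 107 [-21.  79.   0.  86.  21.  88.]
top 30 115 [-19.  80.  -0.  86.  19.  89.]
top 40 64 [-8. 85.  0. 87. 10. 89.]
top 50 73 [-9. 85.  1. 87. 10. 89.]
top 60 96 [-13.  85.   0.  87.  14.  89.]
top 70 94 [-12.  85.   1.  87.  14.  89.]
```

View pics/f.png

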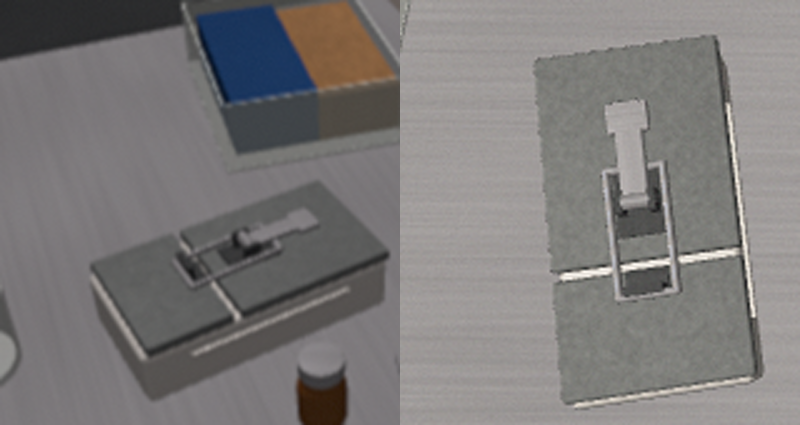

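View pics/sideff.png

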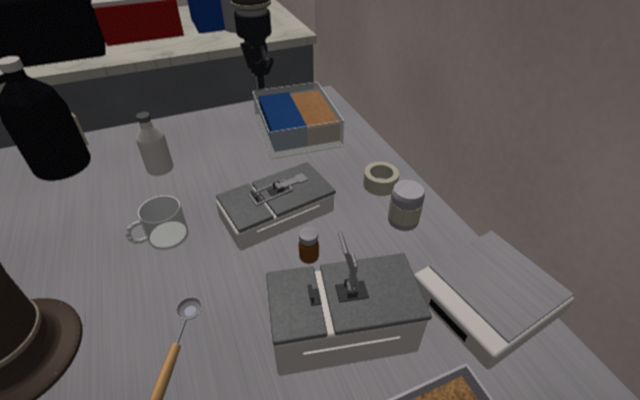

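The low box's lever lies flat by itself with its top at 86–87 mm. The bar sits behind the keeper, the lid gap has narrowed, and the tall latch is still open as it was.

```bash
python3 -c "
from h import *
print(arm.finish_job())"
```

```text
the job is handed in; nothing more can be done
None
```

The low box's draw latch is fastened, and the job was handed in at about 8 s with the arm clear of everything.

- **What I did:** I pushed the wire loop over with the shut fingers, and its end bar dropped behind the keeper. I then swung the lever down along its arc onto its stop, pressing with about 36 N at the end, and lifted off.
- **Last checks:** With the robot off, the lever stays flat by itself, its top at 86–87 mm over its whole length (86.5 mm expected). The bar is behind the keeper, and the lid gap has visibly narrowed and not reopened. I did not measure how far the lid was drawn.
- **Tall box:** Its latch was not touched and stands open as before in the pictures.

None of the checks failed or disagreed.

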